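# Hold the gas burner casting level over its cooker

## Task

Pick up the cast-iron gas burner by its tube, at the balance point, and carry it level to the open cooker, without knocking the cooker or disturbing the other things on the counter. Finish holding it there and do not put it down or let go: level and still about 4 cm above the cooker's rim, the round burner head centred over the cooker, with the tube straight above the notch in the wall and pointing out through it, so that I can fit the screws from below before it is let down.

Things in the scene. Friction and masses are not known exactly. Their poses are not given: they have to be found in the camera images.
- burner: Loose dark cast-iron gas burner, 0.6 to 0.9 kg, 274 mm long, lying tube level, tube roughly towards the robot: round head (diameter 100, 50 high) with a straight round tube (diameter 24, axis 26 above the underside) running in its -x direction, bare from 50 to 194 mm from the head's centre, ending in a bell mouth and brass valve. Origin: centre of the head's underside; z up
- burner_balance (a point): The burner's balance point: on the tube's axis, 89 mm from the head's centre (x = -89, y = 0, z = 26 mm in the burner's frame); same axes as the burner
- burner_valve (a point): On the burner's brass gas valve, on the tube's axis at x = -247 mm in the burner's frame. Before it comes the bell mouth (diameter 44, 194 to 230 mm from the head's centre, with a small foot below that rests on the counter); the hose nozzle ends at 274 mm
- cooker: White pressed-steel cooker body, fixed: open-topped square box 240 x 240 mm, rim 100 mm above the counter. Inside, a strap with the burner's seat, 55 mm up. The wall at its -x side, facing roughly towards the robot, has a notch for the tube. Stands left or right, the burner on the other side. Origin: centre of the underside, at counter height; z up
- cooker_rim (a point): Centre of the cooker's opening at rim height, 100 mm above the counter; same axes as the cooker
- cooker_notch (a point): Middle of the notch's mouth at rim height, 120 mm in -x from the centre of the opening. The notch is U-shaped, 40 mm wide, open at the top, its bottom 63 mm above the counter
- salt_shaker: Glass salt shaker with steel twist top, diameter 46, 84 high, standing in the lane between burner and cooker; origin at the centre of its underside. Leave it alone
- mug: White enamel mug, diameter 76, 80 high, standing in the lane between burner and cooker, nearer the robot than the shaker, its handle towards the robot; origin at the centre of its underside. Leave it alone
- wrench: Steel wrench lying flat in front of the mug, long axis roughly along x; origin under its middle. Leave it alone

How it is judged:
On the way:
1. the burner is lifted clear of the counter, level (within 6 degrees), gripped by the tube within 25 mm of its balance point (height (world z) of burner above 0.02 m and angle between burner's own z axis and vertical below 0.105 rad and contact force between the fingers and burner above 2 N and x of the grasp point in the frame of burner_balance between -0.025 and 0.025 m), for 0.2 s.
At the end, for the whole second after the job is handed in: Held in the fingers by the tube within 25 mm of the balance point, still, level within 4 degrees, not touching the cooker; underside 15 to 65 mm above the rim, head within 15 mm of the cooker's centre, tube within 5.7 degrees of the notch line, valve outside the notched wall (contact force between the fingers and burner above 2 N and x of the grasp point in the frame of burner_balance between -0.025 and 0.025 m and contact force between each of burner, the arm, the fingers and cooker below 0.1 N and angle between burner's own z axis and vertical below 0.07 rad and z of burner in the frame of cooker_rim between 0.015 and 0.065 m and horizontal distance between burner and cooker_rim below 0.015 m and angle between the x axis of burner and the x axis of cooker, either way round below 0.1 rad and x of burner_valve in the frame of cooker_notch below -0.08 m and linear speed of burner below 0.02 m/s and angular speed of burner below 0.1 rad/s); the arm keeps its last pose, push and grip.
It fails at once if the burner is tipped by more than 15 degrees (angle between burner's own z axis and vertical above 0.26 rad).
It fails at once if the cooker is knocked (more than 5 N) by the burner or the robot (contact force between any of burner, the arm, the fingers and cooker above 5 N).
It fails at once if the salt shaker, mug or wrench is shifted by more than 20 mm, or the shaker or mug tipped (distance of any of salt_shaker, mug, wrench from where it was at the start of the episode above 0.02 m or angle between any of salt_shaker, mug's own z axis and vertical above 0.4 rad).
It also fails if it takes over 42 s, if anything falls off the work surface, if the arm or the gripper's body presses on something with over 40 N, if the wrist force passes 120 N, or if a joint passes its speed limit or range.

## Robot

A 6-joint arm with a two-finger parallel gripper is mounted at the origin on the work surface. World frame = base frame: x ahead of the robot, y to its left, z up, the work surface at z = 0. Lengths are in m, angles in rad, forces in N, time in s.
With the tool pointing down it reaches from about 0.25 to 0.725 m from the base axis. Payload 4 kg.
Tool frame: the origin (TCP) lies midway between the tips of the shut fingers; the grasp point (between the pads) lies 19 mm behind it; z points along the fingers, x is the direction in which the jaws open and shut, and the axes are right-handed (so a half turn about z gives the same grasp; the last joint's range is limited). The gripper opens to 85 mm and grips with 20 to 120 N. Pads are 22 mm wide; open, the fingers measure 114 mm over their backs; the gripper's body (76 mm by 85 mm) begins 54 mm behind the grasp point. The pads swing forward as they close: fully open they stand 13 mm farther back than shut.
Start: joints at [0, 0.241, 0.005, 1.335, 0, 1.571], TCP at [0.5, -0, 0.231] pointing down, gripper open.
Joint ranges: [-2.72, 2.72], [-1.05, 1.87], [-1.09, 1.28], [-1.99, 2.15], [-1.42, 1.44], [-3.14, 3.14]. Speed limits (rad/s): [2.79, 2.79, 3.14, 3.14, 3.14, 3.14].

## Interface

Orientations are given as a unit quaternion [x, y, z, w].
In Python, from workcell import bot, vision, ticket gives the robot as it stands.
- The arm moves only by the tool play_rows, never from a script. Its argument "deltas" is one flat list of numbers, 5 for each row, row after row: the opening, from 0 (shut) to 1 (fully open), then the shift along the tool's x, y, z in units of 60 mm (1.0 is 60 mm), then the turn about the tool's z in degrees. A call has 1 to 12 rows; each row shifts and turns the pose as measured when the row begins, along the tool's axes as they then stand; what a row does not reach is not made up. A row lasts 1/8 s, in which the tool goes at most 62.5 mm and 10.7 degrees, less where a joint would pass 70% of its speed; a pose out of reach is approached as far as the arm can. A call is refused whole if a number of a shift passes 1 or a number of a turn 10.7, either way. A call with a gripper value outside its range is refused whole. The fingers move at their own pace and stop on an object; the grip force is fixed at half the most. Time passes only in rows, so rows that do not move let the fingers close. It gives the time, the measured TCP pose, the force and the opening at its end, in the units of the state.
- bot.get_obs(): the state, without advancing time (a new reading comes with each control period).
- vision.camera(name): name is "scene" or "side" or "wrist"; returns a dict with "color" (400x640x3 uint8, blue, green, red), "intrinsics" (3x3 intrinsics, pixels), "rvec" (rotation vector, rad) and "tvec" (3), from world to camera coordinates, as OpenCV has them. Camera axes: x right, y down, z forward; pixel columns grow to the right and rows downward; lengths in m; the calibration is good to about 2 mm. A picture is of the moment at which its call begins. There is no depth.
- ticket.job_done(): hands the job in, once; it reports no verdict.
The state is a dict: "clock": time; "joint_pos": joint angles; "joint_vel": joint speeds; "tau": joint torques, N m; "eef_pos": TCP position; "tool_rot": TCP orientation; "ft_force": force on the tool from outside, world axes, zero at the start; "ft_torque": the same for the moment, N m; "grip_width": finger opening in m.
Only numpy, scipy, OpenCV 4.12 (cv2) and the standard library are available. Lean on these libraries where they do the work, as an engineer would, in place of code of your own. Each camera call takes 0.05 s, during which the arm holds its last target. There are 200 camera calls.

## Working session

There is one attempt and no reset: what is moved stays moved. The work goes in short steps, Python scripts to look and compute and a tool call to move; the robot and the scene stay as the last step left them, time stands still between calls to the robot, and variables do not carry over. Pictures are saved under pics/ and viewed, about 8 in all and at most 12, crops included, and the job is handed in when it is done.

Besides the shell and the picture viewer there is one more tool, called as name(argument=value, ...), one argument or row to a line, values as JSON. play_rows: Moves the arm, as the interface text tells. Its arguments: {"type":"object","properties":{"deltas":{"type":"array"}},"required":["deltas"]}

```bash
mkdir -p pics; cat > h.py <<'E'
import numpy as np,cv2
from workcell import bot,vision,ticket
def shot(n,f):
    c=vision.camera(n); cv2.imwrite('pics/'+f+'.png',c['color'])
    np.savez('pics/'+f+'.npz',K=c['intrinsics'],r=c['rvec'],t=c['tvec']); return c
def ray(f,u,v,z):
    d=np.load('pics/'+f+'.npz'); R=cv2.Rodrigues(d['r'])[0]; t=d['t'].reshape(3)
    o=-R.T@t; k=R.T@np.linalg.solve(d['K'],[u,v,1.]); return o+k*(z-o[2])/k[2]
def proj(f,P):
    d=np.load('pics/'+f+'.npz'); return cv2.projectPoints(np.array(P,float).reshape(-1,1,3),d['r'],d['t'],d['K'],None)[0].reshape(-1,2)
E
python3 - <<'E'
from h import *
for n in('scene','side','wrist'): shot(n,n+'0')
print(bot.get_obs())
E
```

```text
{'clock': 0.15, 'joint_pos': array([-1.64315404e-05,  2.41216296e-01,  4.07099693e-03,  1.33519830e+00,
        1.75456784e-05,  1.57076033e+00]), 'joint_vel': array([-8.46701506e-05, -3.05657713e-03,  4.68828682e-03, -2.35892698e-04,
       -7.91877023e-04, -4.69940263e-04]), 'tau': array([-1.62746033e-03, -3.72633219e+01,  2.52638429e+01,  1.23480460e-02,
       -1.30651040e-05,  1.49362950e-05]), 'eef_pos': array([ 4.99539932e-01, -2.88309715e-06,  2.30643508e-01]), 'tool_rot': array([ 9.99999701e-01,  9.77689652e-06, -7.73635886e-04, -8.79311763e-06]), 'ft_force': array([-0.1537286 , -0.13005175, -0.57906863]), 'ft_torque': array([-0.03119817,  0.03268956,  0.00430883]), 'grip_width': 0.08594953217478854}
```

View pics/scene0.png

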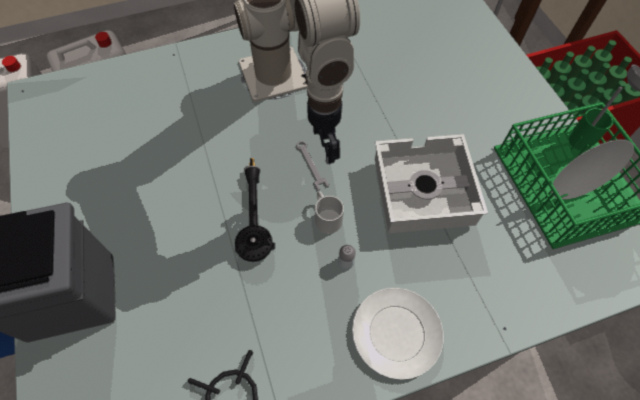

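View pics/side0.png

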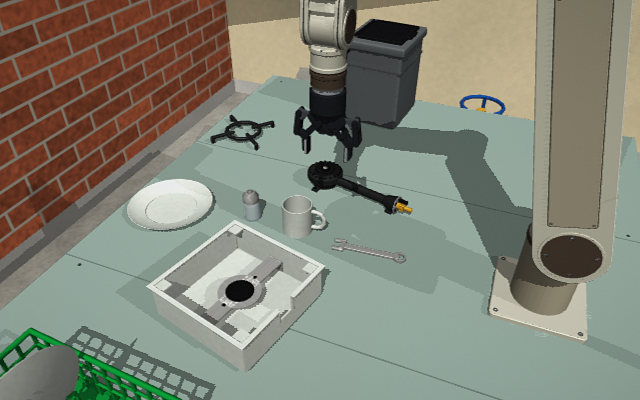

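The scene view shows the burner head near (254,242), the valve near (252,161), the cooker around (428,183) with its notch near (419,140), the mug at (329,210) and the shaker at (347,255). Next I'll enlarge a crop.

```bash
python3 - <<'E'
from h import *
im=cv2.imread('pics/scene0.png')[130:275,225:495]
im=cv2.resize(im,None,fx=2.95,fy=2.95,interpolation=cv2.INTER_CUBIC)
cv2.imwrite('pics/c1.png',im)
E
```

```text
(no output)
```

View pics/c1.png

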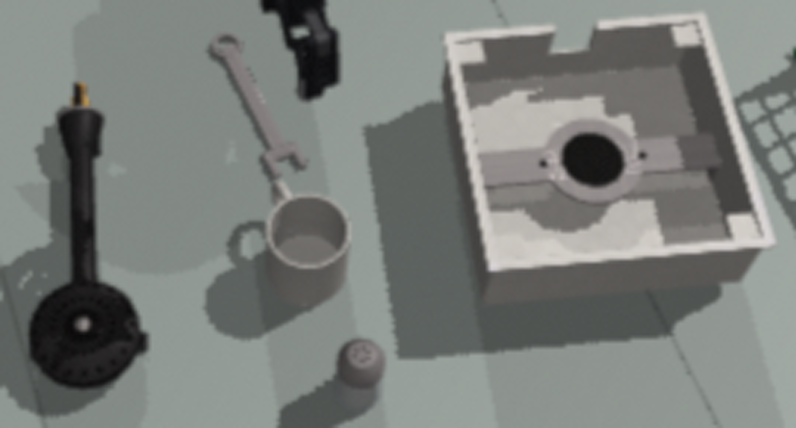

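The crop shows the rim's outer corners at about (445,34), (704,14), (774,243) and (489,270). The head is around (84,332), the tube axis runs from (84,275) to (82,160), and the valve is at (81,95).

```bash
python3 - <<'E'
from h import *
s=lambda x,y,z:ray('scene0',225+(x+.5)/2.95-.5,130+(y+.5)/2.95-.5,z)
np.set_printoptions(precision=4,suppress=True)
C=np.array([s(*p,.1) for p in [(445,34),(704,14),(774,243),(489,270)]]);print(C,C.mean(0))
print('sides',[np.linalg.norm(C[i]-C[i-1]) for i in range(4)])
for i,j in((0,3),(1,2)): d=C[j]-C[i];print('yaw x',np.degrees(np.arctan2(d[1],d[0])))
d=C[0]-C[1];print('yaw y',np.degrees(np.arctan2(d[1],d[0]))-90,np.degrees(np.arctan2(-d[1],-d[0]))-90)
for n,p in dict(notch=(574,46,.065),notchtop=(575,24,.1),seat=(593,160,.055),head=(84,333,.045),headtop=(84,323,.055),t1=(84,275,.026),t2=(82,160,.026),valve=(81,95,.026),mug=(308,230,.08),shak=(361,358,.08),w1=(224,45,0),w2=(283,188,0)).items(): print(n,s(*p))
h=s(84,333,.045);v=s(81,95,.026);print(np.linalg.norm((h-v)[:2]))
E
```

```text
[[0.4338 0.1797 0.1   ]
 [0.4934 0.4235 0.1   ]
 [0.7348 0.3647 0.1   ]
 [0.6777 0.1195 0.1   ]] [0.5849 0.2718 0.1   ]
sides [np.float64(0.2512615434827284), np.float64(0.25089439250830536), np.float64(0.2485228814606941), np.float64(0.2517711093151824)]
yaw x -13.88179096462228
yaw x -13.684754107939478
yaw y -193.73168536452886 -13.731685364528857
notch [0.4661 0.3066 0.065 ]
notchtop [0.4636 0.3016 0.1   ]
seat [0.5852 0.2723 0.055 ]
head [ 0.595  -0.2264  0.045 ]
headtop [ 0.5904 -0.2239  0.055 ]
t1 [ 0.53  -0.211  0.026]
t2 [ 0.4101 -0.1802  0.026 ]
valve [ 0.3372 -0.1614  0.026 ]
mug [ 0.58   -0.0109  0.08  ]
shak [ 0.7106 -0.0101  0.08  ]
w1 [ 0.3081 -0.0037  0.    ]
w2 [ 0.4889 -0.0022  0.    ]
0.2658761543781857
```

View pics/wrist0.png

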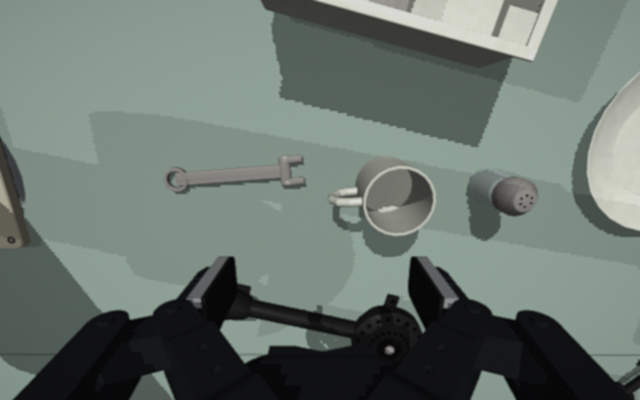

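The wrist view shows the wrench, mug and shaker between the two, and the burner partly hidden behind the fingers. The cooker is centred at about (0.585, 0.272) with yaw -13.8°, and the seat agrees. The burner's yaw is about -14.2° and its balance point is near (0.506, -0.204). I'll move above the burner and turn.

play_rows(
  deltas=[1,0.03,0.85,0,0,1,0.03,0.85,0,0,1,0.03,0.85,0,0,1,0.03,0.85,0,0,1,0,0,0,-9.5,1,0,0,0,-9.5,1,0,0,0,-9.5,1,0,0,0,-9.5,1,0,0,0,-9.5,1,0,0,0,-9.5,1,0,0,0,-9.5,1,0,0,0,-9.5],
)

```text
clock: 1.65
eef_pos: [0.5048, -0.2099, 0.2245]
tool_rot: [0.774, 0.633, -0.003, -0.005]
ft_force: [0.3, 0.0, -0.0]
grip_width: 0.085
```

```bash
python3 - <<'E'
from h import *
from scipy.spatial.transform import Rotation as R
shot('wrist','wrist1'); o=bot.get_obs(); print(o['eef_pos'],R.from_quat(o['tool_rot']).as_matrix().round(4),o['joint_pos'],o['clock'])
E
```

```text
[ 0.50478588 -0.20985658  0.22440645] [[ 0.1948  0.9808 -0.0117]
 [ 0.9808 -0.1948  0.0044]
 [ 0.002  -0.0124 -0.9999]] [-3.93740111e-01  3.46622173e-01  1.32407807e-01  1.36909965e+00
 -4.60966969e-04 -1.97697851e-01] 1.7
```

View pics/wrist1.png

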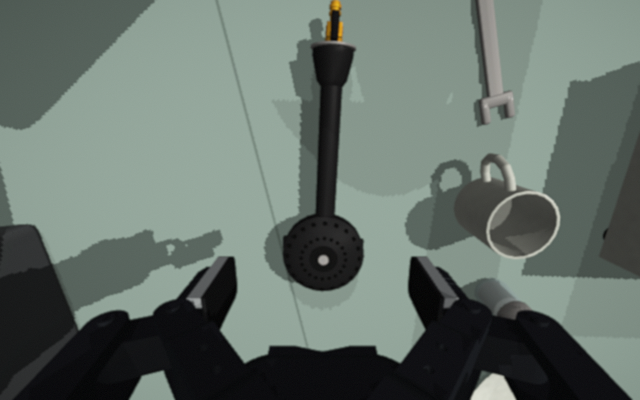

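The wrist picture shows the head's top circle centred at about (323,252), the tube axis from (331,95) to (326,205), and the bell mouth from y=85 to y=45.

```bash
python3 - <<'E'
from h import *
np.set_printoptions(precision=4,suppress=True)
f='wrist1'
r=lambda u,v,z:ray(f,u,v,z)
h=r(323.5,252,.05); l=r(284,252,.045);q=r(363,252,.045);print('head',h,np.linalg.norm(l-q))
a=r(331,95,.026);b=r(326.5,205,.026);d=(b-a)[:2];print(a,b,'yaw',np.degrees(np.arctan2(d[1],d[0])))
e=r(333.5,45,.045);g=r(330.5,86,.03);v=r(335,20,.026)
for p in(e,g,v):print(p,np.linalg.norm((h-p)[:2]), np.degrees(np.arctan2(*(h-p)[1::-1])))
E
```

```text
head [ 0.5805 -0.2241  0.05  ] 0.09542715290173591
[ 0.4084 -0.181   0.026 ] [ 0.5309 -0.2103  0.026 ] yaw -13.453406710067426
[ 0.3645 -0.1706  0.045 ] 0.22253202960162508 -13.933760703276954
[ 0.3997 -0.18    0.03  ] 0.1860920531450086 -13.72341500410634
[ 0.338  -0.1632  0.026 ] 0.250021887884689 -14.113411141924438
```

play_rows(
  deltas=[1,0.095,-0.04,0,2.6,1,0,0,0,0,1,0,0,0.4,0,1,0,0,0.4,0,1,0,0,0.4,0,1,0,0,0.4,0,1,0,0,0.4,0,1,0,0,0.4,0,1,0,0,0.3,0,1,0,0,0.2,0,1,0,0,0,0],
)

```text
clock: 3.08
eef_pos: [0.5018, -0.2048, 0.0441]
tool_rot: [0.791, 0.612, -0.004, -0.005]
ft_force: [-0.3, 0.9, 0.5]
grip_width: 0.0851
```

```bash
cat > st.py <<'E'
from h import *
from scipy.spatial.transform import Rotation as R
o=bot.get_obs(); print(o['eef_pos'],R.from_quat(o['tool_rot']).as_matrix().round(4),o['joint_pos'].round(3),o['clock'],o['ft_force'].round(2),o['ft_torque'].round(2),o['grip_width'])
E
python3 st.py; python3 -c "
from h import *
c=shot('wrist','wrist2');shot('side','side2')"
```

```text
[ 0.5017825  -0.20479884  0.04411181] [[ 2.514e-01  9.678e-01 -1.200e-02]
 [ 9.679e-01 -2.514e-01  3.200e-03]
 [ 1.000e-04 -1.240e-02 -9.999e-01]] [-0.387  0.483 -0.161  0.939 -0.002 -0.132] 3.075 [-0.3   0.95  0.54] [-0.03 -0.05 -0.05] 0.08510156248881484
```

View pics/wrist2.png

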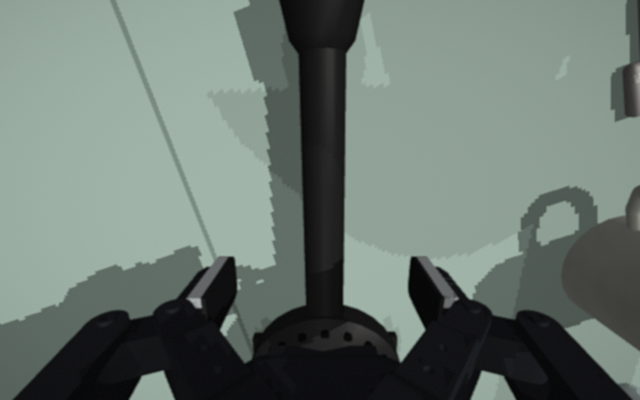

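The tube is centred between the fingers, at x≈323 at the top and x≈325 at the bottom. The bell begins at y≈50 and the head edge is at y≈308.

```bash
python3 - <<'E'
from h import *
np.set_printoptions(precision=4,suppress=True)
r=lambda u,v,z=.026:ray('wrist2',u,v,z)
a=r(322.5,60);b=r(325,290);d=(b-a)[:2];d/=np.linalg.norm(d);print(a,b,'yaw',np.degrees(np.arctan2(d[1],d[0])))
print('diam',np.linalg.norm(r(300,60)-r(345,60)),np.linalg.norm(r(307,290)-r(343,290)))
for p,s in((r(322,50,.028),194),(r(325,308,.036),50)): print(p, 'bal', p[:2]+d*(s-89)/1000)
print('bal from head rim', r(325,308,.05)[:2]-d*.039)
E
```

```text
[ 0.4026 -0.1797  0.026 ] [ 0.531  -0.2114  0.026 ] yaw -13.865802597948694
diam 0.022802825070444142 0.022752400364711343
[ 0.3985 -0.1789  0.028 ] bal [ 0.5004 -0.2041]
[ 0.5369 -0.213   0.036 ] bal [ 0.499  -0.2037]
bal from head rim [ 0.4894 -0.2013]
```

play_rows(
  deltas=[1,0.01,-0.02,0.2,-0.7,1,0,0,0.2,0,1,0,0,0.15,0,1,0,0,0,0],
)

```text
clock: 3.68
eef_pos: [0.5025, -0.2046, 0.0116]
tool_rot: [0.787, 0.617, -0.002, -0.003]
ft_force: [-0.9, -1.1, 0.2]
grip_width: 0.0854
```

```bash
python3 st.py
```

```text
[ 0.50251759 -0.2045892   0.01158087] [[ 2.386e-01  9.711e-01 -6.900e-03]
 [ 9.711e-01 -2.386e-01  1.100e-03]
 [-6.000e-04 -7.000e-03 -1.000e+00]] [-0.386  0.521 -0.198  0.858 -0.002 -0.145] 3.675 [-0.91 -1.1   0.19] [-0.02  0.02 -0.03] 0.08538606172223784
```

play_rows(
  deltas=[1,0,-0.04,0.06,0,1,0,0,0,0,0,0,0,0,0,0,0,0,0,0,0,0,0,0,0,0,0,0,0,0,0,0,0,0,0,0,0,0,0,0,0,0,0,0,0,0,0,0,0,0],
)

```text
clock: 4.92
eef_pos: [0.501, -0.2039, 0.0089]
tool_rot: [0.787, 0.617, -0.001, -0.002]
ft_force: [-0.0, 0.5, 0.2]
grip_width: 0.022
```

```bash
python3 st.py
```

```text
[ 0.50098939 -0.20394801  0.00886741] [[ 2.385e-01  9.711e-01 -4.700e-03]
 [ 9.711e-01 -2.385e-01  1.200e-03]
 [ 1.000e-04 -4.800e-03 -1.000e+00]] [-0.386  0.521 -0.208  0.847 -0.001 -0.145] 4.925 [-0.02  0.5   0.24] [ 0.16 -0.04 -0.  ] 0.0220194941864261
```

play_rows(
  deltas=[0,0,0,-0.05,0,0,0,0,-0.1,0,0,0,0,-0.15,0,0,0,0,-0.15,0,0,0,0,-0.15,0,0,0,0,-0.15,0,0,0,0,-0.1,0,0,0,0,0,0,0,0,0,0,0],
)

```text
clock: 6.05
eef_pos: [0.4985, -0.2033, 0.0609]
tool_rot: [0.787, 0.617, -0.004, -0.005]
ft_force: [0.2, -0.5, -6.4]
grip_width: 0.0219
```

```bash
python3 st.py; python3 -c "
from h import *
shot('side','side3')
cv2.imwrite('pics/c3.png',cv2.resize(cv2.imread('pics/side3.png')[110:260,270:470],None,fx=4,fy=4,interpolation=2))"
```

```text
[ 0.49846175 -0.20329138  0.0608646 ] [[ 0.2386  0.971  -0.0112]
 [ 0.9711 -0.2386  0.0028]
 [ 0.     -0.0115 -0.9999]] [-0.386  0.457 -0.153  0.972 -0.002 -0.145] 6.05 [ 0.22 -0.53 -6.44] [-0.04 -0.04  0.05] 0.021928327909147796
```

View pics/c3.png

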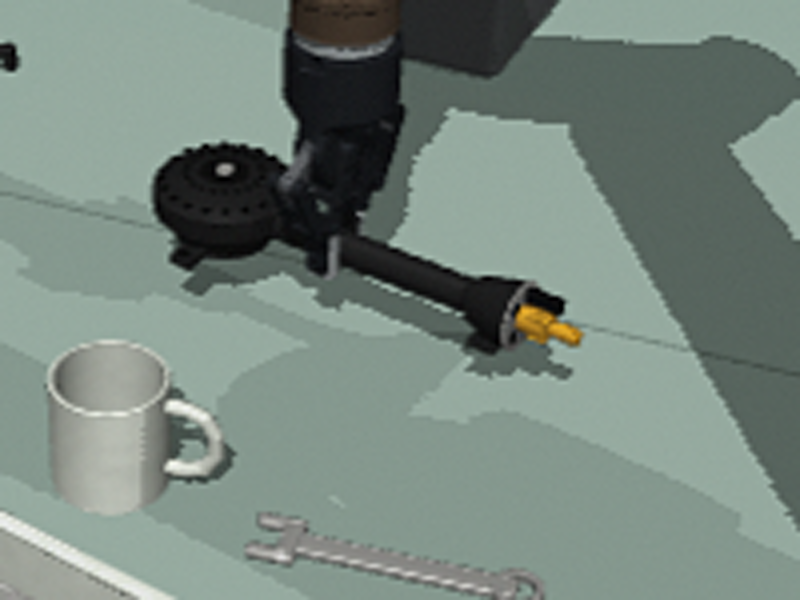

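The burner is clear of the counter, and the head top is at about crop (225,170) with the valve at (540,325). I'll check whether it's level numerically.

```bash
python3 - <<'E'
from h import *
o=bot.get_obs(); print(o['eef_pos'])
B=np.array([o['eef_pos'][0]-.001,o['eef_pos'][1],.026+.052]);y=np.radians(-13.85)
for pit in(-4,-2,0,2,4):
    p=np.radians(pit);f=np.array([np.cos(p)*np.cos(y),np.cos(p)*np.sin(y),np.sin(p)]);up=np.array([-np.sin(p)*np.cos(y),-np.sin(p)*np.sin(y),np.cos(p)])
    P=[B+f*.089+up*.024,B-f*.144,B-f*.185]
    print(pit,((proj('side3',P)-[270,110])*4).round())
E
```

```text
[ 0.49848359 -0.20332257  0.06083631]
-4 [[225. 179.]
 [526. 306.]
 [584. 325.]]
-2 [[226. 175.]
 [525. 312.]
 [584. 333.]]
0 [[227. 172.]
 [525. 319.]
 [582. 342.]]
2 [[228. 168.]
 [524. 325.]
 [581. 350.]]
4 [[229. 165.]
 [523. 331.]
 [579. 358.]]
```

It's level within about 1°, and the position agrees with the prediction. Next, lift to carrying height and start across.

play_rows(
  deltas=[0,0,0,-0.1,0,0,0,0,-0.2,0,0,0,0,-0.25,0,0,0,0,-0.25,0,0,0,0,-0.25,0,0,0,0,-0.25,0,0,0,0,-0.2,0,0,0,0,-0.1,0,0,0,0,0,0],
)

```text
clock: 7.22
eef_pos: [0.5003, -0.2039, 0.1658]
tool_rot: [0.787, 0.617, -0.003, -0.003]
ft_force: [-0.3, -0.2, -6.5]
grip_width: 0.0221
```

play_rows(
  deltas=[0,0.1,-0.025,0,0,0,0.2,-0.05,0,0,0,0.3,-0.075,0,0,0,0.35,-0.09,0,0,0,0.35,-0.09,0,0,0,0.35,-0.09,0,0,0,0.35,-0.09,0,0,0,0.35,-0.09,0,0,0,0.35,-0.09,0,0,0,0.35,-0.09,0,0,0,0.2,-0.05,0,0,0,0.1,-0.025,0,0],
)

```text
clock: 8.72
eef_pos: [0.4922, 0.0232, 0.1629]
tool_rot: [0.784, 0.62, -0.004, -0.008]
ft_force: [-0.5, 0.4, -7.2]
grip_width: 0.0222
```

```bash
python3 st.py
```

```text
[0.49216218 0.02318793 0.16288275] [[ 0.2302  0.973  -0.0168]
 [ 0.9731 -0.2301  0.0073]
 [ 0.0033 -0.0181 -0.9998]] [ 0.042  0.28  -0.125  1.182  0.008  0.274] 8.725 [-0.54  0.4  -7.16] [ 0.   -0.01  0.02] 0.02223308100609532
```

play_rows(
  deltas=[0,0.1,-0.02,0,0,0,0.25,-0.05,0,0,0,0.35,-0.07,0,0,0,0.4,-0.08,0,0,0,0.4,-0.08,0,0,0,0.4,-0.08,0,0,0,0.4,-0.08,0,0,0,0.4,-0.08,0,0,0,0.35,-0.07,0,0,0,0.25,-0.05,0,0,0,0.1,-0.02,0,0,0,0,0,0,0],
)

```text
clock: 10.22
eef_pos: [0.5009, 0.2403, 0.1633]
tool_rot: [0.786, 0.618, -0.005, -0.008]
ft_force: [0.1, -0.2, -6.7]
grip_width: 0.022
```

```bash
python3 st.py
```

```text
[0.50088328 0.24032151 0.16328623] [[ 0.2369  0.9714 -0.0175]
 [ 0.9715 -0.2368  0.0074]
 [ 0.003  -0.0187 -0.9998]] [0.44  0.397 0.044 1.231 0.014 0.679] 10.225 [ 0.14 -0.25 -6.69] [ 0.02 -0.03  0.  ] 0.02196226498338992
```

play_rows(
  deltas=[0,0.1,-0.03,0,0,0,0.18,-0.05,0,0,0,0.2,-0.06,0.02,0,0,0.18,-0.05,0.05,0,0,0.1,-0.03,0.05,0,0,0.05,0,0.05,0,0,0,0,0,0,0,0,0,0,0],
)

```text
clock: 11.22
eef_pos: [0.4991, 0.2927, 0.1522]
tool_rot: [0.787, 0.617, -0.005, -0.008]
ft_force: [-0.1, 0.5, -6.9]
grip_width: 0.0223
```

```bash
python3 st.py; python3 -c "
from h import *
shot('side','side4');shot('scene','scene4')
a=cv2.resize(cv2.imread('pics/scene4.png')[80:280,330:530],None,fx=3,fy=3,interpolation=2)
cv2.imwrite('pics/c4.png',a)"
```

```text
[0.499136   0.29274615 0.15219908] [[ 0.2388  0.9709 -0.0186]
 [ 0.9711 -0.2387  0.0061]
 [ 0.0015 -0.0195 -0.9998]] [0.523 0.449 0.095 1.23  0.015 0.764] 11.225 [-0.07  0.48 -6.86] [ 0.02 -0.02 -0.02] 0.02234697579586557
```

View pics/c4.png

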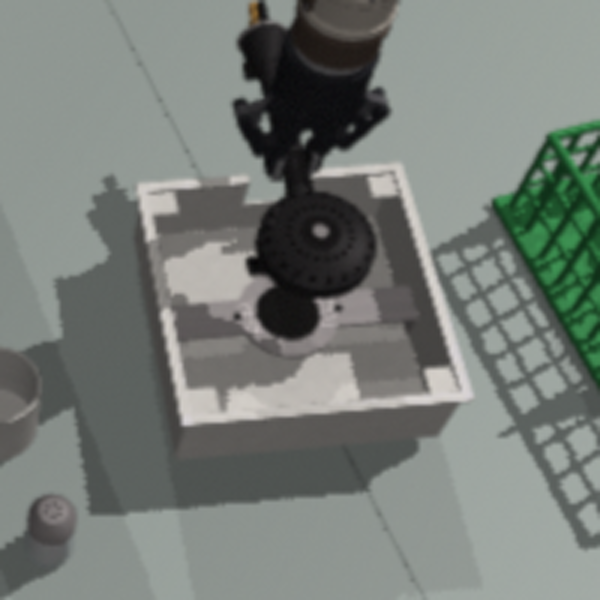

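View pics/side4.png

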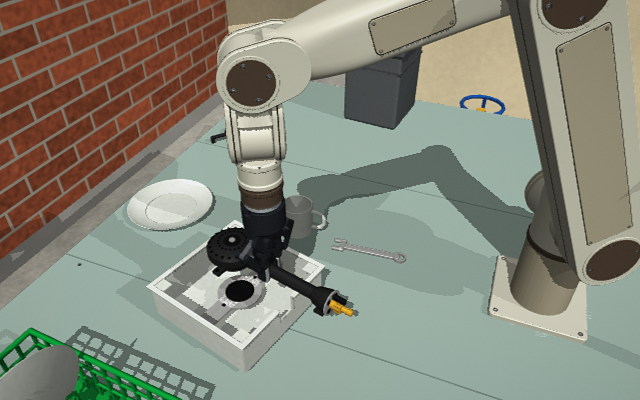

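The head is over the cooker with its stud at crop (320,231) in the scene view and at (232,240) in the side view. The brass valve is outside the notch near (343,310). I'll triangulate these.

```bash
python3 - <<'E'
from h import *
np.set_printoptions(precision=4,suppress=True)
def tri(o):
    A=[];p=[]
    for f,u,v in o:
        d=np.load('pics/'+f+'.npz');A.append(d['K']@np.c_[cv2.Rodrigues(d['r'])[0],d['t'].reshape(3)]);p.append(np.array([u,v],float))
    X=cv2.triangulatePoints(A[0],A[1],p[0],p[1]).ravel();return X[:3]/X[3]
h=tri([('scene4',330+320.5/3-.3,80+231/3-.3),('side4',232.5,240)]);print('stud',h)
print('nozzle/valve',tri([('scene4',330+257/3-.3,80+12/3-.3),('side4',344,310)]))
print('scene head outline',ray('scene4',330+316/3-.3,80+243/3-.3,.185))
C=np.array([ray('scene4',330+x/3-.3,80+y/3-.3,.1) for x,y in((138,186),(402,165),(472,398),(182,424))]);print(C.mean(0))
y=np.radians(-13.8);print('expected stud',np.array([.4985,.2925])+.089*np.array([np.cos(y),np.sin(y)]))
B=np.array([.4985,.2925,.026+.1433])
for pit in(-4,-2,0,2):
    p=np.radians(pit);f=np.array([np.cos(p)*np.cos(y),np.cos(p)*np.sin(y),np.sin(p)]);up=np.array([-np.sin(p)*np.cos(y),-np.sin(p)*np.sin(y),np.cos(p)])
    print(pit,proj('side4',[B+f*.089+up*.024,B-f*.144,B-f*.185]).round(1).tolist())
E
python3 -c "
import cv2
cv2.imwrite('pics/c5.png',cv2.resize(cv2.imread('pics/side4.png')[210:330,190:370],None,fx=4.4,fy=4.4,interpolation=2))"
```

```text
stud [0.5869 0.2703 0.1931]
nozzle/valve [0.3353 0.3345 0.1747]
scene head outline [0.5931 0.266  0.185 ]
[0.5858 0.2718 0.1   ]
expected stud [0.5849 0.2713]
-4 [[232.5, 242.7], [333.2, 300.5], [353.4, 310.4]]
-2 [[232.6, 241.7], [333.2, 302.6], [353.4, 313.1]]
0 [[232.7, 240.6], [333.2, 304.6], [353.3, 315.6]]
2 [[232.9, 239.6], [333.1, 306.5], [353.1, 318.1]]
```

View pics/c5.png

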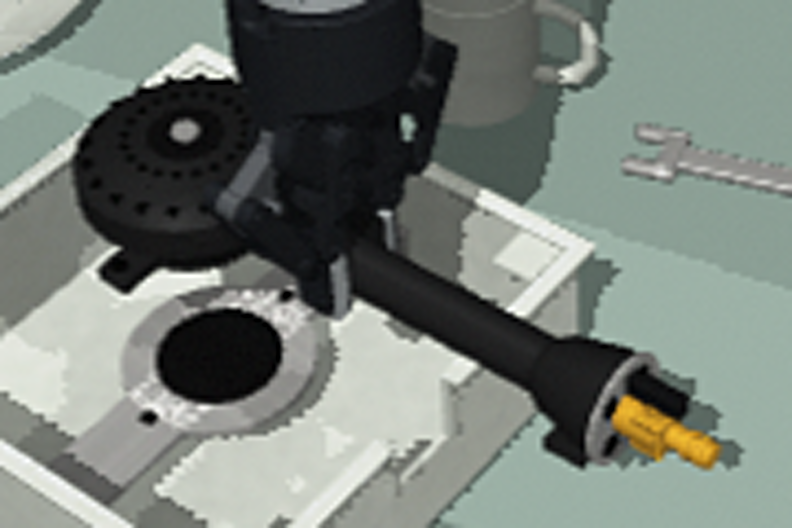

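The stud is at (232,239.5) and the nozzle tip at (352,314), which puts the pitch at about 0±1°. The head is within about 3 mm of the centre, and the underside is about 43 mm above the rim. I'll let it settle, then hand in.

play_rows(
  deltas=[0,0,0,0,0,0,0,0,0,0,0,0,0,0,0],
)

```text
clock: 11.7
eef_pos: [0.4995, 0.2922, 0.1527]
tool_rot: [0.787, 0.616, -0.005, -0.008]
ft_force: [-0.7, -0.1, -7.9]
grip_width: 0.0222
```

```bash
python3 st.py; python3 -c "
from h import *
print(abs(bot.get_obs()['joint_vel']).max()); print(ticket.job_done())"
```

```text
[0.49950436 0.29218174 0.15274605] [[ 0.2399  0.9706 -0.0179]
 [ 0.9708 -0.2398  0.0065]
 [ 0.002  -0.0189 -0.9998]] [0.522 0.448 0.095 1.23  0.015 0.764] 11.7 [-0.67 -0.1  -7.91] [-0.03 -0.06  0.02] 0.022229157663666184
0.0022085238628374256
the job is handed in; nothing more can be done
None
```

I gripped the burner by its tube at the balance point, lifted it level and carried it over the mug and shaker. It is now held above the cooker, and I handed the job in at about 11.7 s. The hand-in gave no verdict.

My last checks, from the cameras and the arm's state:

| Check | Result |
|---|---|
| Head position | about 3 mm from the cooker's centre |
| Height | underside about 43 mm above the rim |
| Tube direction | within 0.5° of the notch line |
| Valve | outside the notched wall, estimated 127 mm beyond the notch |
| Level | about 1° |
| Grip | about 1 mm from the balance point by estimate; fingers at 22 mm |
| Stillness | joint speeds 0.002 rad/s or less |

- **Checks that disagreed:** The outline of the head in the overhead view alone put it about 10 mm from the centre. I trusted the position triangulated from two cameras, which agreed with the arm's own pose. The tool itself leaned about 1.1° in its last reading, up from almost nothing at the grip. The wrist showed 6.4 to 7.9 N of load, which fits a burner of 0.65 to 0.8 kg.
- **Not checked by measurement:** I did not re-measure the mug, shaker or wrench. They looked undisturbed in the last pictures, and I saw no sign of contact with them or the cooker.

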